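# Clear the marker off the label printer and hold its cover open for a roll change

## Task

I need to change the label roll: someone left the red marker lying on the label printer's cover, so first stand it in the blue pen pot (either end up) and let it go. Then lift the printer's cover, which has a blue lip at its front, to about 50 degrees open and keep holding it there for me - it has no stay, so do not let it drop, and finish while still holding it. Keep the pot standing and leave everything else on the table where it is.

Things in the scene. Friction and masses are not known exactly. Their poses are not given: they have to be found in the camera images.
- marker_center (a point): centre of the jumbo marker: red octagonal rod, 140 mm long, 18 mm across flats, rounded ends (it leans on the pot's rim when let go), black cap at one end, 30 g (may vary by a third). It starts lying on the flat top of the printer's cover, roughly across the printer, centre 9 mm above that top. x axis along the marker, from the black end to the red end; y and z across it. Either end may go down
- marker_cap_end (a point): tip of the marker's rounded black end, 70 mm from its centre
- marker_foot_end (a point): tip of the marker's rounded red end, 70 mm from its centre
- marker: the marker as a body; its origin lies on its flat underside at mid-length, x along it towards the red end
- pot_in (a point): centre of the pen pot's inner floor, z up. Blue ceramic cup, loose, 350 g, 100 mm high, 78 mm outside and 70 mm inside diameter at the rim, tapering to 54 mm inside at the floor, walls 4 mm, empty; the rim lies about 95 mm above this point. The pot may stand to the left or the right of the printer
- pot: the pen pot; origin at the centre of its underside
- cover (a joint): opening angle of the printer's cover in rad: 0 shut, 0.87 is 50 degrees, stop at 1.2. The cover (about 350 g, can vary by a third) falls shut under its own weight from any angle; hinge almost frictionless. It starts shut
- lip (a point): centre of the blue lip on the cover's front edge: block 40 mm wide (its y), 36 deep (x), 12 thick (z), sticking out in front, free at both ends, below and in front; pinch it by its two ends from above. Turns with the cover: shut, x points to the hinge, y along the hinge axis, z up. 18 mm from the cover's edge, 241 mm from the hinge axis; shut, 91 mm above the table
- cover_hinge (a point): point on the cover's hinge axis in the middle of the printer, 92 mm above the table; y along the axis (the cover opens by turning about +y, lip up and away from the robot), frame turns with the cover
- cover_top (a point): middle of the flat top of the cover, 157 mm deep (x) by 190 mm wide (y), 150 mm above the table when shut; in front of it a panel slopes down to the lip
- printer_base (a point): centre of the printer's base at table level; dark base 230 mm deep (x) by 190 mm wide (y), 85 mm high, screwed to the table; light grey cover above it
- tape: black desk tape dispenser, 160 x 62 x 100 mm; leave alone. It stands on the side of the printer where the pot does not
- roll: spare label roll standing on end, 100 mm across, 102 mm high; leave alone
- scanner: grey barcode scanner on a round stand, about 170 mm high; leave alone
- cards_a: white business-card box, 60 x 95 x 37 mm; leave alone
- cards_b: brown business-card box, 60 x 95 x 37 mm; leave alone
- stapler: red stapler, 150 x 38 x 65 mm; leave alone

How it is judged:
By the outcome, as a careful person would: the job done as asked, in the order asked, and still so for the second after the job is handed in, while the arm keeps its last pose, push and grip.
It also fails if it takes over 72 s, if anything falls off the work surface, if the arm or the gripper's body presses on something with over 40 N, if the wrist force passes 120 N, or if a joint passes its speed limit or range.

## Robot

A 7-joint arm with a two-finger parallel gripper is mounted at the origin on the work surface. World frame = base frame: x ahead of the robot, y to its left, z up, the work surface at z = 0. Lengths are in mm, angles in rad, forces in N, time in s.
With the tool pointing down it reaches from about 400 to 875 mm from the base axis. Payload 4.4 kg.
Tool frame: the origin (TCP) lies midway between the tips of the shut fingers; the grasp point (between the pads) lies 19 mm behind it; z points along the fingers, y is the line along which they close (so a half turn about z gives the same grasp; the last joint's range is limited). The gripper opens to 85 mm and grips with 20 to 120 N. Pads are 22 mm wide; open, the fingers measure 114 mm over their backs; the gripper's body (76 mm by 85 mm) begins 54 mm behind the grasp point. The pads swing forward as they close: fully open they stand 13 mm farther back than shut.
Start: joints at [-1.193, 0.628, 0.038, 1.517, -0.027, 0.996, -0.02], TCP at [279.073, 587.057, 231.313] pointing down, gripper open.
Joint ranges: [-3.06, 3.06], [-0.37, 2.12], [-1.25, 1.32], [0.18, 2.47], [-1.1, 4.24], [0.23, 1.98], [-2.94, 2.94]. Speed limits (rad/s): [2.57, 2.57, 3.14, 3.14, 3.14, 3.14, 3.14].

## Interface

Orientations are given as [roll, pitch, yaw] about the fixed x, y, z axes, in that order (R = Rz(yaw) Ry(pitch) Rx(roll)).
In Python, from cell import ctrl gives the robot as it stands.
- The arm moves only by the shell command python3 -m handwheel 'ROWS'. ROWS is JSON, a list of rows, each a list of 3 entries, a list of its own where there are three numbers: the turn, a rotation vector about the tool's x, y, z in degrees, then the shift along the tool's x, y, z in m, then the closure, from 0 (fully open) to 1 (shut). A call has 1 to 5 rows; each row shifts and turns the commanded pose from where the row before left it, along the tool's axes as they then stand; what a row does not reach is not made up. A row lasts 1/12 s, in which the tool goes at most 41.7 mm and 7.16 degrees, less where a joint would pass 70% of its speed; a pose out of reach is approached as far as the arm can. A call is refused whole if a number of a shift passes 0.0417 or a number of a turn 7.16, either way. A call with a gripper value outside its range is refused whole. The fingers move at their own pace and stop on an object; the grip force is fixed at half the most. Time passes only in rows, so rows that do not move let the fingers close. It gives the time, the measured TCP pose, the force, the opening and the grip force at its end, in the units of the state.
- ctrl.read_state(): the state, without advancing time (a new reading comes with each control period).
- ctrl.get_image(name): name is "scene" or "top"; returns a dict with "pixels" (420x560x3 uint8, red, green, blue), "fx", "fy", "cx", "cy" (pixels), "k1" (the pictures are not rectified: a ray, as slopes to the right and down, at radius r is drawn at 1 + k1 r^2 times it, then the intrinsics apply), "pose" (4x4, takes a point from camera to world coordinates). Camera axes: x right, y up, looking along -z (the intrinsics and any distortion apply to the point x, -y, -z); pixel columns grow to the right and rows downward; lengths in mm; the calibration is good to about 2 mm. A picture is of the moment at which its call begins. There is no depth.
- ctrl.finish_job(): hands the job in; it is judged then, once.
The state is a dict: "clock": time; "qpos": joint angles; "qd": joint speeds; "tau": joint torques, N m; "eef_pos": TCP position; "tool_rot": TCP orientation; "force": force on the tool from outside, world axes, zero at the start; "torque": the same for the moment, N m; "width": finger opening in mm; "gripper_force": force on a finger pad.
Only numpy, scipy, OpenCV 4.12 (cv2) and the standard library are available. Lean on these libraries where they do the work, as an engineer would, in place of code of your own. Each camera call takes 0.05 s, during which the arm holds its last target. There are 200 camera calls.

## Working session

There is one attempt and no reset: what is moved stays moved. The work goes in short steps, Python scripts to look and compute and a shell command to move; the robot and the scene stay as the last step left them, time stands still between calls to the robot, and variables do not carry over. Pictures are saved under pics/ and viewed, at most 10 in all, crops included, and the job is handed in when it is done.

```bash
mkdir -p pics; ls
python3 - <<'E'
from cell import ctrl
import cv2,numpy as np
for n in("scene","top"):
    d=ctrl.get_image(n);cv2.imwrite(f"pics/{n}0.png",d["pixels"][...,::-1]);np.savez(f"{n}0.npz",**d)
    print(n,d["fx"],d["fy"],d["cx"],d["cy"],d["k1"],np.round(d["pose"],3).tolist())
print(ctrl.read_state())
E
```

```text
pics
scene 487.0820441618507 487.0820441618507 281.4224664365637 203.03566131463742 -0.11475977219733693 [[-0.8, -0.494, 0.339, 1021.132], [0.599, -0.669, 0.44, 613.344], [0.01, 0.555, 0.832, 1260.898], [0.0, 0.0, 0.0, 1.0]]
top 407.97752741784984 407.97752741784984 290.05588438541423 209.44292578526705 -0.03491508618615257 [[0.024, 0.991, -0.128, 390.329], [-1.0, 0.021, -0.019, -11.293], [-0.016, 0.128, 0.992, 1293.851], [0.0, 0.0, 0.0, 1.0]]
{'clock': 0.1, 'qpos': array([-1.19278088,  0.62925922,  0.03845698,  1.51829452, -0.02698214,
        0.99631021, -0.02000661]), 'qd': array([ 0.00026373, -0.00102129, -0.00059689, -0.00426307, -0.0016416 ,
        0.00048488,  0.00054073]), 'tau': array([ 2.54639948e-03, -5.64531791e+01,  1.23015549e+00, -1.93973333e+01,
        1.12161494e-02,  5.36556967e-03, -1.31272465e-06]), 'eef_pos': array([278.83814549, 586.51241949, 230.46918677]), 'tool_rot': array([-3.13984017e+00,  4.09323906e-05,  2.69776987e+00]), 'force': array([-0.30554171, -0.87096297, -0.78070409]), 'torque': array([ 0.01778943, -0.00807144, -0.00605905]), 'gripper_force': 0.0, 'width': 85.62099806277597}
```

View pics/scene0.png

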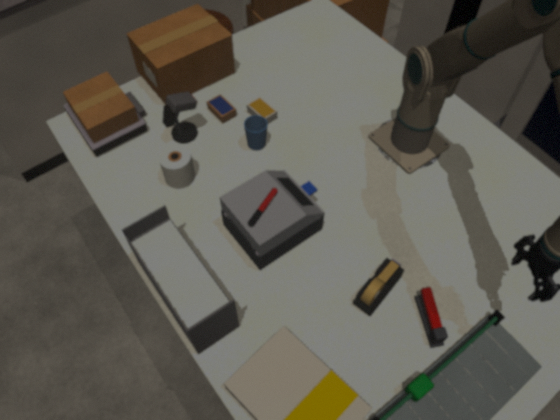

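View pics/top0.png

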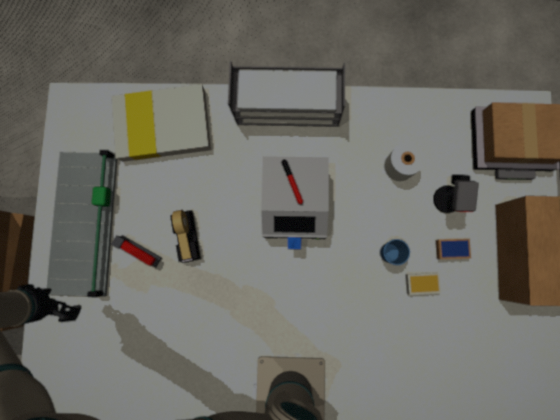

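The scene view shows the marker on the cover at about (263,207), black end at (253,222), the lip at (309,189) and the pot at (256,132). In the top view the marker runs from (285,163) black to (300,202) red, the lip is at (294,243) and the pot at (395,252), to the right of the printer.

```bash
cat > h.py <<'E'
import numpy as np,cv2
from scipy.spatial.transform import Rotation as R
def ray(d,u,v):
    k=np.array([[d["fx"],0,d["cx"]],[0,d["fy"],d["cy"]],[0,0,1]],float)
    x,y=cv2.undistortPoints(np.array([[[u,v]]],float),k,np.array([float(d["k1"]),0,0,0]))[0,0]
    P=np.array(d["pose"]);return P[:3,3],P[:3,:3]@np.array([x,-y,-1])
def onz(d,u,v,z):
    o,r=ray(d,u,v);return o+r*(z-o[2])/r[2]
def tri(a,b):
    (o,r),(p,s)=a,b
    t=np.linalg.lstsq(np.c_[r,-s],p-o,rcond=None)[0]
    A,B=o+r*t[0],p+s*t[1];return (A+B)/2,np.linalg.norm(A-B)
def proj(d,p):
    P=np.array(d["pose"]);c=P[:3,:3].T@(np.array(p)-P[:3,3]);s=np.array([c[0],-c[1]])/-c[2]
    s=s*(1+d["k1"]*(s@s));return s*[d["fx"],d["fy"]]+[d["cx"],d["cy"]]
def comps(m,box,amin=25):
    x0,y0,x1,y1=box;k=np.zeros_like(m,np.uint8);k[y0:y1,x0:x1]=m[y0:y1,x0:x1]
    n,l,s,c=cv2.connectedComponentsWithStats(k)
    i=1+np.argmax(s[1:,4]);pts=np.argwhere(l==i)[:,::-1].astype(float)
    mu=pts.mean(0);w,V=np.linalg.eigh(np.cov((pts-mu).T));a=(pts-mu)@V[:,1]
    return mu,s[i].tolist(),mu+V[:,1]*a.min(),mu+V[:,1]*a.max(),pts
def go(pos,Rm,st):
    "tool-frame shift (m) and rotvec (deg) to reach world pos/Rm"
    R0=R.from_euler('xyz',st["tool_rot"]);
    return (R0.inv()*R.from_matrix(Rm)).as_rotvec(degrees=True).round(1),(R0.inv().apply(np.array(pos)-st["eef_pos"])/1000).round(4)
E
python3 - <<'E'
from h import *
D={n:dict(np.load(n+"0.npz")) for n in("scene","top")}
f={}
for n,mb,lb,pb in(("scene",(235,180,285,230),(295,175,325,205),(240,110,275,155)),("top",(272,150,312,212),(280,234,308,254),(375,232,415,272))):
    d=D[n];p=d["pixels"].astype(int);r,g,b=p[...,0],p[...,1],p[...,2]
    red=(r>100)&(r>2*g);f[n,'red']=comps(red,mb)
    f[n,'lip']=comps((b>1.5*r)&(b>90),lb);f[n,'pot']=comps((b>1.3*r)&(b>40),pb)
    for k in('red','lip','pot'):print(n,k,[np.round(x,1).tolist() for x in f[n,k][:4]])
for k in('lip',):print(k,tri(ray(D['scene'],*f['scene',k][0]),ray(D['top'],*f['top',k][0])))
for n in D:
    print(n,'red ends z159',onz(D[n],*f[n,'red'][2],159).round(1),onz(D[n],*f[n,'red'][3],159).round(1),'lip top z97',onz(D[n],*f[n,'lip'][0],97).round(1))
    print('pot bbox rim/ mean',onz(D[n],*f[n,'pot'][0],50).round(1))
for n,bx in(("scene",(215,165,330,270)),("top",(255,150,335,260))):
    x0,y0,x1,y1=bx;cv2.imwrite(f"pics/c{n}.png",cv2.resize(D[n]["pixels"][y0:y1,x0:x1,::-1],None,fx=5,fy=5,interpolation=cv2.INTER_CUBIC)[:600,:800])
cc=[cv2.resize(D[n]["pixels"][y0:y1,x0:x1,::-1],(390,590),interpolation=cv2.INTER_CUBIC) for n,(x0,y0,x1,y1) in(("scene",(236,102,275,161)),("top",(260,150,320,241)))]
cv2.imwrite("pics/cc.png",np.hstack(cc))
E
```

```text
scene red [[267.8, 198.2], [260, 189, 16, 20, 76], [274.8, 188.8], [260.3, 208.2]]
scene lip [[308.5, 187.7], [302, 182, 14, 13, 104], [313.9, 190.9], [302.9, 184.5]]
scene pot [[255.6, 130.5], [245, 116, 22, 33, 520], [255.1, 115.9], [256.1, 148.1]]
top red [[294.8, 188.8], [288, 176, 15, 27, 140], [289.5, 175.8], [300.2, 201.9]]
top lip [[293.9, 242.5], [287, 237, 14, 12, 156], [300.8, 243.7], [286.4, 241.2]]
top pot [[395.2, 252.5], [381, 240, 29, 25, 515], [408.8, 254.3], [380.8, 250.5]]
lip (array([447.25706576,  -1.75505515,  90.80508755]), np.float64(1.703434720095949))
scene red ends z159 [557.8 -17.8 159. ] [627.4  10.5 159. ] lip top z97 [449.7   2.1  97. ]
pot bbox rim/ mean [ 422.2 -310.    50. ]
top red ends z159 [633.  14. 159.] [558.8 -17.9 159. ] lip top z97 [447.6  -2.4  97. ]
pot bbox rim/ mean [ 426.5 -309.5   50. ]
```

View pics/ctop.png

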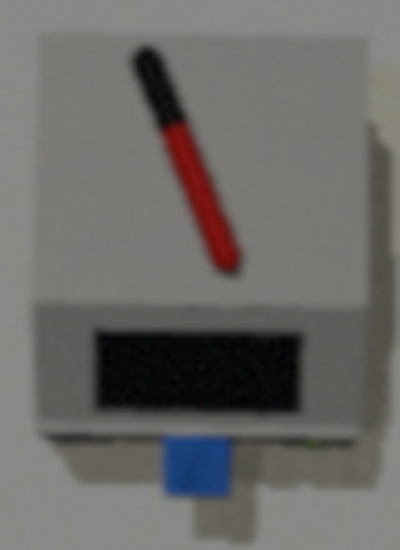

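The crop shows the marker from its black tip at (283.6,160) to its red tip at (301.8,204), in full-picture pixels. The lip spans about (288–301, 237–249).

Run:
```python
from h import *
from cell import ctrl
D={n:dict(np.load(n+"0.npz")) for n in("scene","top")}
t=D["top"]
A=onz(t,283.4,159.5,159);B=onz(t,302,204,159);print(A,B,np.linalg.norm(A-B),(A+B)/2,np.degrees(np.arctan2(*(A-B)[1::-1])))
# cover edges at z=150 from crop
for u,v in((40,38),(368,35),(368,303),(36,303)):print(onz(t,255+u/5,150+v/5,150).round(1))
for u,v in((165,437),(230,437),(230,497),(165,497)):print('lip',onz(t,255+u/5,150+v/5,97).round(1))
# pot rim: brighter ellipse
print('pot rim bbox top', [onz(t,u,v,100).round(1) for u,v in((381,252),(410,252),(395,240),(395,265))])
for z in (300,):
    a=np.radians(113.3);y=np.array([np.cos(a),np.sin(a),0]);Z=np.array([0,0,-1.]);print(go([578,-9,z],np.c_[np.cross(y,Z),y,Z],ctrl.read_state()))
```

```text
[680.11283371  32.43421568 159.        ] [553.03836905 -23.13646383 159.        ] 138.6939796516786 [616.57560138   4.64887592 159.        ] 23.62014344664593
[686.9  91.7 150. ]
[692.4 -96.9 150. ]
[537.1 -98.7 150. ]
[533.1  89.  150. ]
lip [462.1  15.3  97. ]
lip [463.  -22.8  97. ]
lip [427.9 -23.5  97. ]
lip [427.1  14.4  97. ]
pot rim bbox top [array([ 425.5, -256.2,  100. ]), array([ 427.3, -340.6,  100. ]), array([ 461.3, -297.2,  100. ]), array([ 388.9, -296.7,  100. ])]
(array([ -0.1,  -0. , -48.7]), array([-0.5259, -0.4095, -0.0688]))
```

View pics/cc.png

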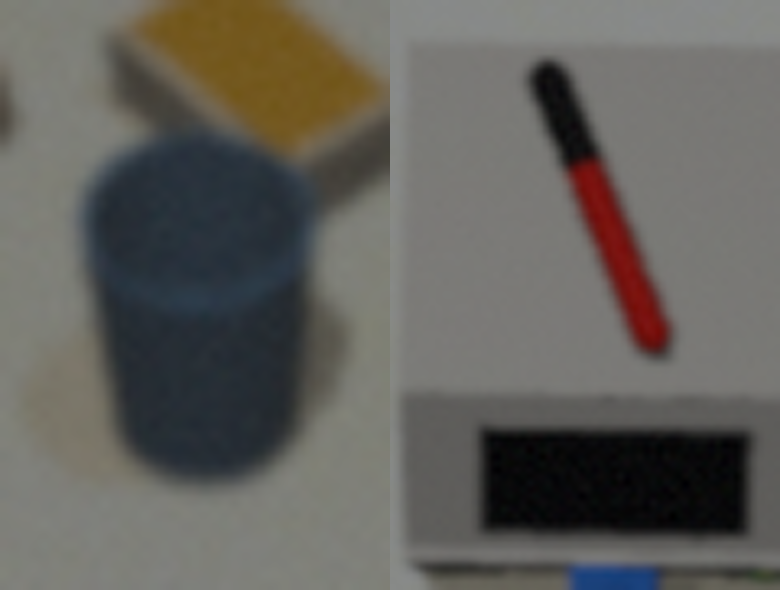

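The scene crop shows the pot's rim ellipse centred at about (256,124) in full-picture pixels, and it's empty. Next is the move to hover over the marker's red side.

```bash
python3 -m handwheel '[[[0,0,0],[-0.031,-0.024,-0.004],0],[[0,0,0],[-0.031,-0.024,-0.004],0],[[0,0,0],[-0.031,-0.024,-0.004],0],[[0,0,0],[-0.031,-0.024,-0.004],0],[[0,0,0],[-0.031,-0.024,-0.004],0]]'
python3 -m handwheel '[[[0,0,0],[-0.031,-0.024,-0.004],0],[[0,0,0],[-0.031,-0.024,-0.004],0],[[0,0,0],[-0.031,-0.024,-0.004],0],[[0,0,0],[-0.031,-0.024,-0.004],0],[[0,0,0],[-0.031,-0.024,-0.004],0]]'
python3 -m handwheel '[[[0,0,0],[-0.031,-0.024,-0.004],0],[[0,0,0],[-0.031,-0.024,-0.004],0],[[0,0,0],[-0.031,-0.024,-0.004],0],[[0,0,0],[-0.031,-0.024,-0.004],0],[[0,0,0],[-0.031,-0.024,-0.004],0]]'
python3 -m handwheel '[[[0,0,0],[-0.031,-0.024,-0.004],0],[[0,0,0],[-0.031,-0.024,-0.004],0],[[0,0,-7],[0,0,0],0],[[0,0,-7],[0,0,0],0],[[0,0,-7],[0,0,0],0]]'
python3 -m handwheel '[[[0,0,-7],[0,0,0],0],[[0,0,-7],[0,0,0],0],[[0,0,-7],[0,0,0],0],[[0,0,-7],[0,0,0],0],[[0,0,0],[0,0,0],0]]'
cat > q.py <<'E'
from h import *
from cell import ctrl
def T(pos,yaw,tilt):
    "yaw: angle of tool y (deg); tilt: turn of the tool about tool y (deg) from straight down"
    a=np.radians(yaw);y=np.array([np.cos(a),np.sin(a),0]);Z=np.array([0,0,-1.]);M=np.c_[np.cross(y,Z),y,Z]
    return np.array(pos,float),(R.from_matrix(M)*R.from_rotvec([0,tilt,0],degrees=True)).as_matrix()
def show(*g):
    s=ctrl.read_state();print(round(s['clock'],2),s['qpos'].round(3),s['eef_pos'].round(1),s['tool_rot'].round(3),s['force'].round(1),round(s['width'],1),s['gripper_force'])
    if g:print(*go(*T(*g),s))
E
python3 - <<'E'
from q import *
show([574,-14,300],113.5,0)
d=dict(np.load("scene0.npz"));print('rim',onz(d,256,124,100),'bottom of pot',onz(d,255.8,149.3,0))
E
```

```text
clock: 0.52
eef_pos: [367.8, 410.2, 251.1]
tool_rot: [-3.141, -0.0, 2.698]
force: [0.8, -0.6, 0.5]
width: 85.1
gripper_force: 0.0
clock: 0.93
eef_pos: [456.3, 235.2, 271.3]
tool_rot: [-3.141, -0.0, 2.698]
force: [1.1, 0.2, 0.4]
width: 85.4
gripper_force: 0.0
clock: 1.35
eef_pos: [544.7, 60.4, 291.3]
tool_rot: [-3.141, -0.001, 2.698]
force: [0.1, 0.1, -1.2]
width: 85.1
gripper_force: 0.0
clock: 1.77
eef_pos: [579.7, -8.7, 298.7]
tool_rot: [-3.141, -0.001, 3.068]
force: [0.4, 0.1, -0.2]
width: 85.5
gripper_force: 0.0
clock: 2.18
eef_pos: [579.5, -7.8, 298.9]
tool_rot: [3.141, -0.001, -2.727]
force: [-0.9, -0.0, 0.1]
width: 85.6
gripper_force: 0.0
2.18 [ 0.025  0.459 -0.091  1.629  0.046  1.057  1.906] [579.5  -7.8 298.9] [ 3.141e+00 -1.000e-03 -2.727e+00] [-0.9 -0.   0.1] 85.6 0.0
[ 0.  -0.   0.2] [ 0.0075 -0.0035 -0.0011]
rim [ 429.56241086 -294.12959109  100.        ] bottom of pot [ 445.5230099  -278.25551595    0.        ]
```

```bash
python3 -m handwheel '[[[0,0,0],[0.005,-0.003,0.035],0],[[0,0,0],[0,0,0.035],0],[[0,0,0],[0,0,0.03],0],[[0,0,0],[0,0,0.02],0],[[0,0,0],[0,0,0],0]]'
python3 - <<'E'
from q import *
show([576,-12.5,154],113.5,0)
d=ctrl.get_image("scene");cv2.imwrite("pics/a1.png",cv2.resize(d["pixels"][140:260,200:360,::-1],None,fx=5,fy=5,interpolation=cv2.INTER_CUBIC))
E
```

```text
clock: 2.6
eef_pos: [572.9, -12.6, 174.8]
tool_rot: [3.138, -0.009, -2.733]
force: [-0.6, -0.5, -0.8]
width: 85.1
gripper_force: 0.0
2.6 [ 0.025  0.591 -0.081  1.786  0.064  0.777  1.891] [572.9 -12.6 174.8] [ 3.138 -0.009 -2.733] [-0.6 -0.5 -0.8] 85.1 0.0
[ 0.2 -0.5 -0.1] [-0.0031 -0.0012  0.0208]
```

View pics/a1.png

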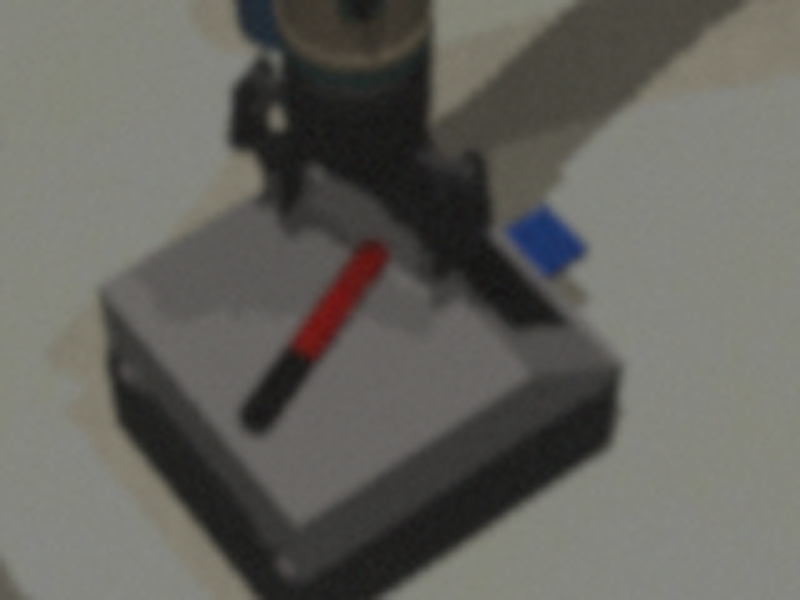

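The marker's red end, at (375,250) in the crop, lies centred between the open fingers. I'll go down and close.

```bash
python3 -m handwheel '[[[0,-0.4,0],[-0.003,-0.001,0.012],0],[[0,0,0],[0,0,0.008],0],[[0,0,0],[0,0,0],0],[[0,0,0],[0,0,0],0.5],[[0,0,0],[0,0,0],1]]'
python3 -m handwheel '[[[0,0,0],[0,0,0],1],[[0,0,0],[0,0,0],1],[[0,0,0],[0,0,0],1],[[0,0,0],[0,0,0],1],[[0,0,0],[0,0,0],1]]'
python3 -m handwheel '[[[0,0,0],[0,0,0],1],[[0,0,0],[0,0,0],1],[[0,0,0],[0,0,0],1]]'
python3 -c "
from q import *
show([576,-12.5,154],113.5,0)"
```

```text
clock: 3.07
eef_pos: [580.2, -12.1, 160.3]
tool_rot: [-3.141, 0.008, -2.731]
force: [0.1, -0.2, 0.5]
width: 63.6
gripper_force: 0.0
clock: 3.48
eef_pos: [579.8, -12.1, 159.9]
tool_rot: [-3.141, 0.007, -2.73]
force: [-1.6, 0.6, 4.7]
width: 15.6
gripper_force: 58.6
clock: 3.73
eef_pos: [579.8, -12.1, 159.9]
tool_rot: [-3.141, 0.007, -2.73]
force: [-1.3, -0.2, 5.2]
width: 15.1
gripper_force: 58.7
3.73 [ 0.027  0.613 -0.082  1.795  0.067  0.729  1.893] [579.8 -12.1 159.9] [-3.141  0.007 -2.73 ] [-1.3 -0.2  5.2] 15.1 58.690565675497055
[-0.   0.4  0.1] [0.0037 0.0011 0.0059]
```

The grip is shallow: 15 mm wide with the tips at z=160. I'll reopen, go 6 mm lower and regrip.

```bash
python3 -m handwheel '[[[0,0,0],[0,0,0],0.3],[[0,0,0],[0,0,0],0.3],[[0,0,0],[0,0,0],0.3],[[0,0.4,0],[0.003,0.001,0.006],0.3],[[0,0,0],[0,0,0],0.3]]'
python3 -m handwheel '[[[0,0,0],[0,0,0],0.3],[[0,0,0],[0,0,0],0.7],[[0,0,0],[0,0,0],1],[[0,0,0],[0,0,0],1],[[0,0,0],[0,0,0],1]]'
python3 -m handwheel '[[[0,0,0],[0,0,0],1],[[0,0,0],[0,0,0],1],[[0,0,0],[0,0,0],1],[[0,0,0],[0,0,0],1]]'
python3 -c "
from q import *
show([576,-12.5,154],113.5,0)"
```

```text
clock: 4.15
eef_pos: [575.3, -12.4, 152.0]
tool_rot: [3.141, -0.003, -2.73]
force: [-0.7, -0.9, 1.1]
width: 59.8
gripper_force: 0.0
clock: 4.57
eef_pos: [576.7, -12.4, 153.6]
tool_rot: [-3.141, 0.0, -2.73]
force: [0.9, -0.5, -0.9]
width: 16.4
gripper_force: 58.5
clock: 4.9
eef_pos: [576.7, -12.4, 153.6]
tool_rot: [-3.141, 0.0, -2.73]
force: [-0.9, 0.3, 4.6]
width: 16.0
gripper_force: 59.0
4.9 [ 0.024  0.62  -0.079  1.803  0.069  0.721  1.89 ] [576.7 -12.4 153.6] [-3.141  0.    -2.73 ] [-0.9  0.3  4.6] 16.0 59.04600039124489
[-0.   0.   0.1] [ 0.0007  0.0002 -0.0004]
```

```bash
python3 -m handwheel '[[[0,0,0],[0,0,-0.01],1],[[0,0,0],[0,0,-0.02],1],[[0,0,0],[0,0,-0.03],1],[[0,0,0],[0,0,-0.03],1],[[0,0,0],[0,0,0],1]]'
python3 - <<'E'
from q import *
show([576,-12.5,254],113.5,0)
cs=[]
for n,(x0,y0,x1,y1) in(("scene",(210,110,370,230)),("top",(250,120,350,220))):
    d=ctrl.get_image(n);np.savez(n+"1.npz",**d);cs.append(cv2.resize(d["pixels"][y0:y1,x0:x1,::-1],(480 if n=="scene" else 320,360 if n=="scene" else 320),interpolation=cv2.INTER_CUBIC))
cs[1]=cv2.copyMakeBorder(cs[1],0,40,0,0,cv2.BORDER_CONSTANT);cv2.imwrite("pics/a2.png",np.hstack(cs))
E
```

```text
clock: 5.32
eef_pos: [580.1, -12.3, 249.4]
tool_rot: [-3.138, 0.01, -2.73]
force: [0.8, -0.2, -0.5]
width: 16.0
gripper_force: 58.7
5.32 [ 0.03   0.502 -0.087  1.705  0.053  0.926  1.904] [580.1 -12.3 249.4] [-3.138  0.01  -2.73 ] [ 0.8 -0.2 -0.5] 16.0 58.703801427036524
[-0.2  0.6  0.1] [ 0.0038  0.0014 -0.0047]
```

View pics/a2.png

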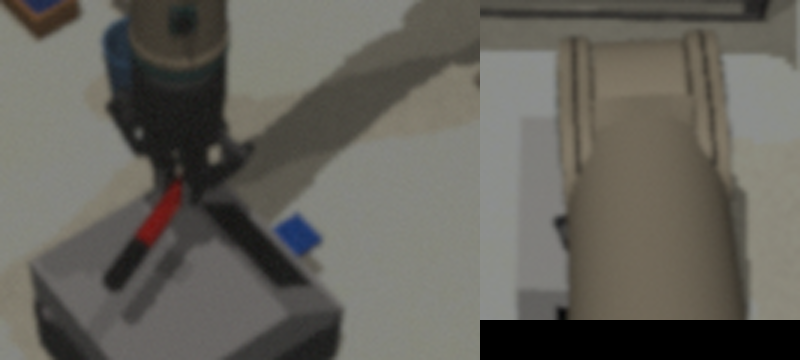

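The marker is held near its red end, and it's level, parallel to its shadow. The pot is visible at the upper left. Before tilting, I'll fit a rough kinematic model to the logged states and use it to pick a feasible tool direction at the pot.

```bash
cat > kin.py <<'E'
from h import *
from scipy.optimize import least_squares
Q=np.array([[-1.19278,.62926,.03846,1.51829,-.02698,.99631,-.02001],[.025,.459,-.091,1.629,.046,1.057,1.906],[.025,.591,-.081,1.786,.064,.777,1.891],[.027,.613,-.082,1.795,.067,.729,1.893],[.024,.62,-.079,1.803,.069,.721,1.89],[.03,.502,-.087,1.705,.053,.926,1.904]])
P=np.array([[278.84,586.51,230.47],[579.5,-7.8,298.9],[572.9,-12.6,174.8],[579.8,-12.1,159.9],[576.7,-12.4,153.6],[580.1,-12.3,249.4]])
E=np.array([[-3.13984,0,2.69777],[3.141,-.001,-2.727],[3.138,-.009,-2.733],[-3.141,.007,-2.73],[-3.141,0,-2.73],[-3.138,.01,-2.73]])
z=lambda a:R.from_rotvec([0,0,a]);y=lambda a:R.from_rotvec([0,a,0])
def fk(q,p,full=False):
    h,L1,L2,L3,c,o1,o2,ow=p
    A=z(-q[0])*y(q[1]);e=np.array([0,0,h])+A.apply([o1,0,L1])
    B=A*z(-q[2])*y(q[3]);w=e+B.apply([o2,0,L2])
    C=B*z(-q[4])*y(q[5]);t=w+C.apply([ow,0,L3]);M=C*z(-q[6]+c)
    return (t,M,e,w) if full else (t,M)
def res(p):
    o=[]
    for q,a,b in zip(Q,P,E):
        t,M=fk(q,p);o+=list((t-a)/1)+list((M.inv()*R.from_euler('xyz',b)).as_rotvec()*300)
    return o+list((np.array(p)-p0)*[.01,.01,.01,.01,0,.03,.03,.03])
p0=np.array([330,420,400,320,np.pi/2,0,0,0.])
s=min((least_squares(res,np.r_[p0[:4],c,0,0,0]) for c in(np.pi/2,-np.pi/2)),key=lambda s:s.cost);p=s.x
lo=np.array([-3.06,-.37,-1.25,.18,-1.1,.23,-2.94])+.05;hi=np.array([3.06,2.12,1.32,2.47,4.24,1.98,2.94])-.05
def ik(pos,M,q0,wn=.02):
    def f(q):
        t,N=fk(q,p);return np.r_[(t-pos)/10,(N.inv()*R.from_matrix(M)).as_rotvec()*20,wn*(q-q0)]
    r=least_squares(f,np.clip(q0,lo,hi),bounds=(lo,hi));return r.x,np.abs(r.fun[:6]).max()
if __name__=="__main__":
    print(p.round(2),np.abs(res(p)[:36]).max())
    from q import T
    for tilt in(70,80,90):
      for az in range(-180,180,20):   # tool y angle; grip point at pot axis, z 130
        _,M=T([0,0,0],az,tilt)if 0 else T([0,0,0],az,-tilt)
        zt=M[:,2];g=np.array([427,-297,125.])
        b=min((ik(g+19*zt,M,np.array(q0)) for q0 in([.6,.6,0,1.7,0,1,1.5],[.6,.9,0,1.2,0,1.8,1.5],[.6,.6,0,1.7,1.5,1.5,1.5],[.6,.8,0,1.7,3,1,-1.5])),key=lambda r:r[1])
        if b[1]<.3:print(tilt,az,'h',np.degrees(np.arctan2(zt[1],zt[0])).round(),'x_z',M[2,0].round(2),b[0].round(2),'elbow,wrist z',[v.round() for v in fk(b[0],p,True)[2:]])
E
python3 kin.py
```

```text
[258.32 634.25 336.69 261.57   1.57 167.67  17.05 136.41] 34.619369099628386
70 -160 h 110.0 x_z -0.94 [ 0.54  1.24  0.93  1.67 -0.47  1.93 -0.94] elbow,wrist z [array([ 563., -334.,  308.]), array([ 442., -574.,  105.])]
70 -140 h 130.0 x_z -0.94 [ 0.43  1.28  1.06  1.53 -0.29  1.93 -0.71] elbow,wrist z [array([ 595., -275.,  282.]), array([ 514., -561.,  124.])]
70 -120 h 150.0 x_z -0.94 [ 0.32  1.33  1.27  1.41 -0.17  1.87 -0.4 ] elbow,wrist z [array([ 623., -207.,  246.]), array([ 577., -529.,  158.])]
70 -100 h 170.0 x_z -0.94 [ 0.22  1.32  1.27  1.38 -0.08  1.7  -0.3 ] elbow,wrist z [array([ 641., -141.,  253.]), array([ 643., -467.,  170.])]
70 -80 h -170.0 x_z -0.94 [ 0.1   1.3   1.27  1.41 -0.01  1.46 -0.22] elbow,wrist z [array([653., -62., 266.]), array([ 685., -387.,  180.])]
70 -60 h -150.0 x_z -0.94 [ 0.31  1.08 -0.15  1.86  0.77  1.46 -1.52] elbow,wrist z [array([ 608., -195.,  410.]), array([ 668., -166.,   80.])]
70 -40 h -130.0 x_z -0.94 [ 0.15  1.07 -0.03  2.12  1.03  1.22 -1.63] elbow,wrist z [array([630., -95., 415.]), array([597., -81.,  80.])]
70 -20 h -110.0 x
[... 2141 characters left out ...]
0 h -170.0 x_z -1.0 [ 0.1   1.43  1.27  1.35  0.21  1.57 -0.26] elbow,wrist z [array([648., -62., 180.]), array([ 689., -385.,   90.])]
90 -60 h -150.0 x_z -1.0 [ 0.26  1.21  0.04  1.83  0.8   1.62 -1.47] elbow,wrist z [array([ 630., -171.,  326.]), array([ 644., -188.,  -11.])]
90 -40 h -130.0 x_z -1.0 [ 0.11  1.22  0.14  2.07  1.05  1.39 -1.64] elbow,wrist z [array([649., -75., 317.]), array([ 576., -105.,  -11.])]
90 -20 h -110.0 x_z -1.0 [-0.13  1.34  0.52  2.42  1.53  0.97 -2.05] elbow,wrist z [array([651.,  83., 242.]), array([451., -48.,   4.])]
90 160 h 70.0 x_z -1.0 [ 0.77  1.28  0.6   2.07 -0.82  1.93 -1.09] elbow,wrist z [array([ 470., -457.,  281.]), array([ 285., -503.,    4.])]
```

```bash
python3 - <<'E'
s=open('kin.py').read()
a=s.index("def fk");b=s.index("lo=np.array")
s=s[:a]+'''import itertools
S=[-1,-1,-1,-1]
def fk(q,p,full=False):
    h,L1,L2,L3,c,a0=p
    A=z(S[0]*q[0]+a0)*y(q[1]);e=np.array([0,0,h])+A.apply([0,0,L1])
    B=A*z(S[1]*q[2])*y(q[3]);w=e+B.apply([0,0,L2])
    C=B*z(S[2]*q[4])*y(q[5]);t=w+C.apply([0,0,L3]);M=C*z(S[3]*q[6]+c)
    return (t,M,e,w) if full else (t,M)
p0=np.array([330,420,400,320,0,0.])
def res(p):
    o=[]
    for q,a,b in zip(Q,P,E):
        t,M=fk(q,p);o+=list(t-a)+list((M.inv()*R.from_euler('xyz',b)).as_rotvec()*300)
    return o+list((np.array(p)-p0)*[.003,.003,.003,.003,0,0])
best=None
for S_ in itertools.product((-1,1),repeat=4):
    for c in(0,np.pi/2,-np.pi/2,np.pi):
        S[:]=S_;r=least_squares(res,np.r_[p0[:4],c,0])
        if best is None or r.cost<best[0]:best=(r.cost,S_,r.x)
S[:]=best[1];p=best[2];print(S,p.round(3),np.abs(res(p)[:36]).max())
'''+s[b:]
open('kin.py','w').write(s)
E
sed -i 's/range(-180,180,20)/[]/' kin.py; python3 kin.py
```

```text
[-1, -1, -1, -1] [ 3.08859e+02  5.60834e+02  3.81580e+02  3.24829e+02  1.52300e+00
 -4.70000e-02] 2.3910389481145558
[ 3.0886e+02  5.6083e+02  3.8158e+02  3.2483e+02  1.5200e+00 -5.0000e-02] 2.3910389481145558
```

```bash
sed -i 's/az in \[\]/az in range(-180,180,20)/; s/if 0 else T(\[0,0,0\],az,-tilt)//' kin.py; python3 kin.py
```

```text
[-1, -1, -1, -1] [ 3.08859e+02  5.60834e+02  3.81580e+02  3.24829e+02  1.52300e+00
 -4.70000e-02] 2.3910389481145558
[ 3.0886e+02  5.6083e+02  3.8158e+02  3.2483e+02  1.5200e+00 -5.0000e-02] 2.3910389481145558
70 -180 h -90.0 x_z 0.94 [ 0.16  1.03 -0.27  2.26  1.65  1.46  1.41] elbow,wrist z [array([470., -98., 598.]), array([427., -10., 230.])]
70 -80 h 10.0 x_z 0.94 [ 1.58  1.18 -0.68  2.39  4.19  0.71  2.11] elbow,wrist z [array([ -29., -517.,  524.]), array([ 144., -347.,  230.])]
70 -60 h 30.0 x_z 0.94 [ 1.67  1.22 -0.84  2.13 -1.05  0.48  1.18] elbow,wrist z [array([ -78., -521.,  501.]), array([ 178., -441.,  230.])]
70 -40 h 50.0 x_z 0.94 [ 1.17  1.03 -0.13  1.87 -1.01  1.24  1.24] elbow,wrist z [array([ 167., -451.,  598.]), array([ 242., -517.,  230.])]
70 -20 h 70.0 x_z 0.94 [ 1.07  1.08 -0.12  1.63 -0.74  1.45  1.13] elbow,wrist z [array([ 217., -444.,  573.]), array([ 329., -567.,  230.])]
70 0 h 90.0 x_z 0.94 [ 0.88  1.14  0.03  1.41 -0.61  1.73  1.2 ] elbow,wrist z [array([ 307., -406.,  545.]), array([ 427., -584.,  230.])]
70 20 h 110.0 x_z 0.94 [ 0.77  1.19  0.01  1
[... 2897 characters left out ...]
 125.])]
90 0 h 90.0 x_z 1.0 [ 0.99  1.32 -0.17  1.29 -0.61  1.93  1.08] elbow,wrist z [array([ 275., -469.,  448.]), array([ 427., -603.,  125.])]
90 100 h -170.0 x_z 1.0 [0.01 1.43 0.62 1.18 0.29 1.93 2.26] elbow,wrist z [array([554., -30., 389.]), array([ 728., -244.,  125.])]
90 120 h -150.0 x_z 1.0 [ 0.16  1.28 -0.    1.4   0.78  1.91  1.84] elbow,wrist z [array([ 526., -111.,  467.]), array([ 692., -144.,  125.])]
90 140 h -130.0 x_z 1.0 [ 0.16  1.24 -0.18  1.65  1.06  1.85  1.66] elbow,wrist z [array([ 520., -110.,  489.]), array([624., -63., 125.])]
90 160 h -110.0 x_z 1.0 [ 0.08  1.22 -0.16  1.91  1.29  1.72  1.5 ] elbow,wrist z [array([522., -65., 502.]), array([532., -10., 125.])]
```

The fit is good to about 2 mm. Best choice is to keep the present yaw (tool y 113.5°) and tilt about 70°, so the tool points towards the robot at the pot with the black end down. First I'll translate high over to the pot, tool down.

```bash
python3 -c "
from q import *
show([410,-300,330],113.5,0)
from kin import *
q=ctrl.read_state()['qpos']
for pos,t in(([410,-300,330],0),([410,-300,330],35),([400,-309,250],70),([400,-309,126],70)):
    q,e=ik(*T(pos,113.5,t),q);print(q.round(2),round(e,2),[v.round() for v in fk(q,p,True)[2:]])
d=dict(np.load('top0.npz'));print('roll',onz(d,405,160,100))
"
```

```text
5.42 [ 0.03   0.507 -0.087  1.711  0.053  0.923  1.904] [577.2 -12.4 244.8] [-3.14e+00  3.00e-03 -2.73e+00] [-0.5 -0.1 -1.6] 16.3 58.70192298665643
[-0.1  0.2  0.1] [ 0.268  -0.1969 -0.0857]
[-1, -1, -1, -1] [ 3.08859e+02  5.60834e+02  3.81580e+02  3.24829e+02  1.52300e+00
 -4.70000e-02] 2.3910389481145558
[ 0.57  0.32  0.03  1.76 -0.01  1.06  2.57] 0.0 [array([ 143., -101.,  842.]), array([ 410., -300.,  655.])]
[0.23 0.55 0.16 1.55 0.36 1.48 2.25] 0.0 [array([284., -79., 786.]), array([ 581., -226.,  596.])]
[0.08 0.95 0.27 1.48 0.55 1.71 2.12] 0.0 [array([451., -57., 637.]), array([ 680., -187.,  361.])]
[0.09 1.12 0.25 1.47 0.51 1.58 2.01] 0.0 [array([500., -69., 552.]), array([ 680., -187.,  237.])]
roll [ 701.23376204 -329.48412227  100.        ]
```

```bash
python3 -m handwheel '[[[0,0,0],[0,0,-0.03],1],[[0,0,0],[0.01,-0.007,-0.03],1],[[0,0,0],[0.02,-0.014,-0.02],1],[[0,0,0],[0.03,-0.022,-0.005],1],[[0,0,0],[0.03,-0.022,0],1]]'
python3 -m handwheel '[[[0,0,0],[0.03,-0.022,0],1],[[0,0,0],[0.03,-0.022,0],1],[[0,0,0],[0.03,-0.022,0],1],[[0,0,0],[0.03,-0.022,0],1],[[0,0,0],[0.03,-0.022,0],1]]'
python3 -m handwheel '[[[0,0,0],[0.02,-0.015,0],1],[[0,0,0],[0.008,-0.007,0],1],[[0,4,0],[0,0,0],1],[[0,6,0],[0,0,0],1],[[0,6,0],[0,0,0],1]]'
python3 -m handwheel '[[[0,6,0],[0,0,0],1],[[0,6,0],[0,0,0],1],[[0,6,0],[0,0,0],1],[[0,6,0],[0,0,0],1],[[0,0,0],[0,0,0],1]]'
python3 -c "
from q import *
show([400,-309,250],113.5,70)"
```

```text
clock: 5.83
eef_pos: [520.0, -108.1, 328.9]
tool_rot: [-3.141, 0.001, -2.727]
force: [-0.2, -1.3, -1.0]
width: 16.3
gripper_force: 58.7
clock: 6.25
eef_pos: [424.5, -269.7, 327.0]
tool_rot: [3.139, -0.002, -2.73]
force: [0.2, -0.3, -0.3]
width: 15.8
gripper_force: 58.7
clock: 6.67
eef_pos: [409.0, -300.5, 328.4]
tool_rot: [-3.141, -0.284, -2.733]
force: [0.2, -0.5, -0.2]
width: 15.8
gripper_force: 58.7
clock: 7.08
eef_pos: [412.6, -295.7, 323.1]
tool_rot: [3.131, -0.704, -2.715]
force: [1.0, 1.5, -1.6]
width: 16.0
gripper_force: 58.7
7.08 [0.216 0.627 0.105 1.499 0.384 1.575 2.202] [ 412.6 -295.7  323.1] [ 3.131 -0.704 -2.715] [ 1.   1.5 -1.6] 16.0 58.7314854003489
[-0.2 29.7  0.7] [-0.0344 -0.0075  0.0667]
```

```bash
python3 -m handwheel '[[[0,6,0],[0,0,0],1],[[0,6,0],[0,0,0],1],[[0,6,0],[0,0,0],1],[[0,6,0],[0,0,0],1],[[0,6,0.5],[0,0,0],1]]'
python3 -m handwheel '[[[0,0,0],[0,0,0],1],[[0,0,0],[0,0,0],1]]'
python3 -c "
from q import *
show([400,-309,230],113.5,70)"
```

```text
clock: 7.5
eef_pos: [409.8, -299.8, 328.1]
tool_rot: [-3.12, -1.222, -2.753]
force: [-0.4, 0.6, -0.5]
width: 16.3
gripper_force: 58.8
clock: 7.67
eef_pos: [409.4, -299.8, 326.7]
tool_rot: [-3.127, -1.221, -2.747]
force: [-0.7, 0.7, 1.0]
width: 16.1
gripper_force: 58.8
7.67 [0.097 0.898 0.192 1.371 0.548 1.895 2.159] [ 409.4 -299.8  326.7] [-3.127 -1.221 -2.747] [-0.7  0.7  1. ] 16.1 58.76277845352888
[-0.   0.1 -0.3] [-0.0866 -0.0042  0.0447]
```

```bash
python3 -m handwheel '[[[0,0,0],[-0.022,-0.001,0.011],1],[[0,0,0],[-0.022,-0.001,0.011],1],[[0,0,0],[-0.022,-0.001,0.011],1],[[0,0,0],[-0.020,-0.001,0.011],1],[[0,0,0],[0,0,0],1]]'
python3 - <<'E'
from q import *
show([400,-309,230],113.5,70)
cs=[]
for n,(x0,y0,x1,y1) in(("scene",(200,70,320,180)),("top",(350,190,470,300))):
    d=ctrl.get_image(n);np.savez(n+"2.npz",**d);cs.append(cv2.resize(d["pixels"][y0:y1,x0:x1,::-1],(396,363),interpolation=cv2.INTER_CUBIC))
cv2.imwrite("pics/a3.png",np.clip(np.hstack(cs)*1.6,0,255).astype(np.uint8))
E
```

```text
clock: 8.08
eef_pos: [398.8, -309.7, 231.0]
tool_rot: [-3.126, -1.219, -2.751]
force: [-0.7, 0.4, -0.3]
width: 16.4
gripper_force: 58.8
8.08 [0.119 1.009 0.18  1.425 0.52  1.752 2.069] [ 398.8 -309.7  231. ] [-3.126 -1.219 -2.751] [-0.7  0.4 -0.3] 16.4 58.764362186193466
[ 0.2  0.1 -0.4] [-0.0014  0.0002 -0.0009]
```

View pics/a3.png

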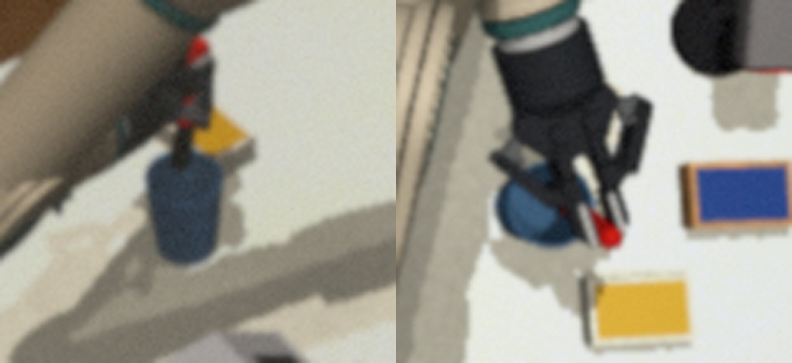

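The scene crop shows the black tip at (180,168) against the pot rim, which is centred at about (185,178). In the top crop the red end shows at (607,236), beyond the pot's right edge. I'll check these against the predictions.

Run:
```python
from q import *
s=ctrl.read_state();M=R.from_euler('xyz',s['tool_rot']).as_matrix();t=s['eef_pos']
a=t-5.4*M[:,2]
D={n:dict(np.load(n+"2.npz")) for n in("scene","top")}
for L in(24,27,30):print(L,'red',(a+L*M[:,0]).round(),{n:proj(D[n],a+L*M[:,0]).round(1) for n in D},'black',(b:=a-(140-L)*M[:,0]).round(),{n:proj(D[n],b).round(1) for n in D})
print('obs red top 413.9,261.5; black scene 254.5,120.9')
for c in((427,-297,100),(427,-297,0)):
    print({n:proj(D[n],c).round(1) for n in D})
th=np.radians(np.arange(0,360,5));rim=np.array([proj(D['top'],(427+39*np.cos(x),-297+39*np.sin(x),100)) for x in th]);print('rim pred top bbox',rim.min(0).round(1),rim.max(0).round(1))
rim=np.array([proj(D['scene'],(427+39*np.cos(x),-297+39*np.sin(x),100)) for x in th]);print('rim pred scene bbox',rim.min(0).round(1),rim.max(0).round(1), 'obs scene from cc: 244.2..267.8, 115.2..132.8')
```

```text
24 red [ 397. -311.  259.] {'scene': array([259.9,  79.8]), 'top': array([415.8, 262.1])} black [ 442. -293.  127.] {'scene': array([252.7, 120. ]), 'top': array([395.9, 246.2])}
27 red [ 396. -311.  262.] {'scene': array([260. ,  78.9]), 'top': array([416.3, 262.5])} black [ 441. -293.  130.] {'scene': array([252.8, 119.2]), 'top': array([396.3, 246.5])}
30 red [ 395. -312.  264.] {'scene': array([260.2,  77.9]), 'top': array([416.7, 262.9])} black [ 440. -294.  133.] {'scene': array([253. , 118.4]), 'top': array([396.7, 246.8])}
obs red top 413.9,261.5; black scene 254.5,120.9
{'scene': array([256.1, 123.1]), 'top': array([395. , 251.8])}
{'scene': array([257.1, 143.4]), 'top': array([387.4, 252.6])}
rim pred top bbox [381.6 238.4] [408.4 265.3]
rim pred scene bbox [244.1 114.4] [268.2 132.1] obs scene from cc: 244.2..267.8, 115.2..132.8
```

Everything agrees. Lowering 105 mm straight down.

```bash
python3 -m handwheel '[[[0,0,0],[-0.024,0,0.0087],1],[[0,0,0],[-0.024,0,0.0087],1],[[0,0,0],[-0.024,0,0.0087],1],[[0,0,0],[-0.018,0,0.0065],1],[[0,0,0],[0,0,0],1]]'
python3 -m handwheel '[[[0,0,0],[-0.006,0,0.0022],1],[[0,0,0],[0,0,0],1],[[0,0,0],[0,0,0],1]]'
python3 -c "
from q import *
show([400,-309,126],113.5,70)"
```

```text
clock: 8.6
eef_pos: [401.0, -309.6, 135.7]
tool_rot: [-3.123, -1.22, -2.752]
force: [-0.9, 0.9, -0.0]
width: 16.0
gripper_force: 58.8
clock: 8.85
eef_pos: [401.8, -310.3, 132.0]
tool_rot: [-3.112, -1.22, -2.761]
force: [0.6, -0.6, -0.7]
width: 16.1
gripper_force: 58.8
8.85 [0.125 1.153 0.166 1.401 0.497 1.654 1.996] [ 401.8 -310.3  132. ] [-3.112 -1.22  -2.761] [ 0.6 -0.6 -0.7] 16.1 58.766284827142954
[-0.1  0.1 -0.6] [-0.0053  0.002   0.0031]
```

```bash
python3 -m handwheel '[[[0,0,0],[-0.006,0.002,0.003],1],[[0,0,0],[0,0,0],1],[[0,0,0],[0,0,0],0.8],[[0,0,0],[0,0,0],0.7],[[0,0,0],[0,0,0],0.5]]'
python3 -m handwheel '[[[0,0,0],[0,0,0],0.4],[[0,0,0],[0,0,0],0.3],[[0,0,0],[0,0,0],0.3],[[0,0,0],[0,0,0],0.3],[[0,0,0],[0,0,0],0.3]]'
python3 - <<'E'
from q import *
show([400,-309,126],113.5,70)
cs=[]
for n,(x0,y0,x1,y1) in(("scene",(200,70,320,180)),("top",(350,190,470,300))):
    d=ctrl.get_image(n);np.savez(n+"3.npz",**d);cs.append(cv2.resize(d["pixels"][y0:y1,x0:x1,::-1],(396,363),interpolation=cv2.INTER_CUBIC))
cv2.imwrite("pics/a4.png",np.clip(np.hstack(cs)*1.6,0,255).astype(np.uint8))
E
```

```text
clock: 9.27
eef_pos: [399.6, -308.6, 123.9]
tool_rot: [-3.117, -1.222, -2.756]
force: [0.5, -0.9, 0.4]
width: 36.4
gripper_force: 0.0
clock: 9.68
eef_pos: [399.6, -308.5, 123.7]
tool_rot: [-3.118, -1.222, -2.756]
force: [-0.1, -0.4, 0.3]
width: 60.0
gripper_force: 0.0
9.68 [0.124 1.164 0.164 1.405 0.495 1.644 1.988] [ 399.6 -308.5  123.7] [-3.118 -1.222 -2.756] [-0.1 -0.4  0.3] 60.0 0.0
[-0.  -0.  -0.5] [ 0.0021 -0.0007 -0.001 ]
```

View pics/a4.png

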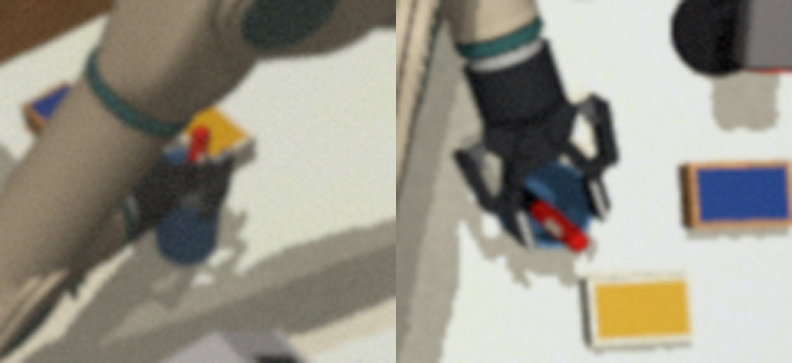

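The marker stands in the pot, leaning on its rim, and it's released. The left finger, at (525,220) in the top crop, is close to it, so I'll shift a little and back out straight along the tool, then up.

```bash
python3 -m handwheel '[[[0,0,0],[0,0.005,0],0.3],[[0,0,0],[0,0.002,-0.008],0.3],[[0,0,0],[0,0,-0.016],0.2],[[0,0,0],[0,0,-0.02],0.2],[[0,0,0],[0,0,-0.02],0.2]]'
python3 -m handwheel '[[[0,0,0],[0.005,0,-0.01],0.2],[[0,0,0],[0.025,0,-0.009],0.2],[[0,0,0],[0.03,0,-0.011],0.2],[[0,0,0],[0.03,0,-0.011],0],[[0,0,0],[0.03,0,-0.011],0]]'
python3 - <<'E'
from q import *
show([460,-250,300],90,0)
d=ctrl.get_image("scene")
a=cv2.resize(d["pixels"][80:170,200:320,::-1],(480,360),interpolation=cv2.INTER_CUBIC)
d=ctrl.get_image("top");b=cv2.resize(d["pixels"][200:300,350:439,::-1],(320,360),interpolation=cv2.INTER_CUBIC)
cv2.imwrite("pics/a5.png",np.clip(np.hstack([a,b])*1.6,0,255).astype(np.uint8))
E
```

```text
clock: 10.2
eef_pos: [452.7, -277.1, 146.0]
tool_rot: [-3.12, -1.222, -2.754]
force: [-0.1, -0.1, -1.4]
width: 68.4
gripper_force: 0.0
clock: 10.62
eef_pos: [458.3, -273.7, 277.7]
tool_rot: [-3.12, -1.222, -2.754]
force: [0.9, -0.0, 0.3]
width: 85.3
gripper_force: 0.0
10.62 [0.06  1.018 0.192 1.236 0.498 1.934 2.137] [ 458.3 -273.7  277.7] [-3.12  -1.222 -2.754] [ 0.9 -0.   0.3] 85.3 0.0
[-14.6 -68.9  20.1] [ 0.0174  0.021  -0.0179]
```

View pics/a5.png

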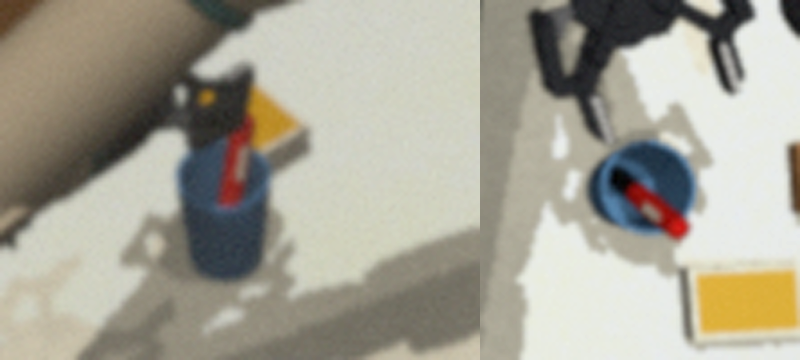

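The marker rests inside the upright pot, leaning on the rim, with the red end up. Now I'll untilt and go to the lip.

```bash
python3 -m handwheel '[[[0,-7,0],[0,0,0],0],[[0,-7,0],[0,0,0],0],[[0,-7,0],[0,0,0],0],[[0,-7,0],[0,0,0],0],[[0,-7,0],[0,0,0],0]]'
python3 -m handwheel '[[[0,-7,0],[0,0,0],0],[[0,-7,0],[0,0,0],0],[[0,-7,0],[0,0,0],0],[[0,-7,0],[0,0,0],0],[[0,-7,0],[0,0,0],0]]'
python3 -m handwheel '[[[0,0,6],[0,0,0],0],[[0,0,6],[0,0,0],0],[[0,0,6],[0,0,0],0],[[0,0,4],[0,0,0],0],[[0,0,0],[0,0,0],0]]'
python3 -c "
from q import *
show([442,-4,220],91,0)
from kin import *
q=ctrl.read_state()['qpos']
for t in(0,15,30,50):
    a=np.radians(t);c=np.array([686,0,92])+241*np.array([-np.cos(a),0,np.sin(a)])+11*np.array([-np.sin(a),0,-np.cos(a)])+[0,-4,0]
    q,e=ik(*T(c,91,t),q);print(t,c.round(),q.round(2),round(e,2))
"
```

```text
clock: 11.13
eef_pos: [459.4, -273.2, 276.3]
tool_rot: [-3.131, -0.604, -2.739]
force: [-0.7, -0.8, -0.3]
width: 85.5
gripper_force: 0.0
clock: 11.55
eef_pos: [458.9, -273.8, 277.2]
tool_rot: [-3.131, 0.006, -2.733]
force: [0.6, -0.5, -0.8]
width: 85.3
gripper_force: 0.0
clock: 11.97
eef_pos: [458.0, -273.7, 275.9]
tool_rot: [-3.135, 0.002, -3.12]
force: [0.2, -0.7, -0.1]
width: 85.3
gripper_force: 0.0
11.97 [ 0.455  0.407  0.039  1.791 -0.013  0.939  2.091] [ 458.  -273.7  275.9] [-3.135e+00  2.000e-03 -3.120e+00] [ 0.2 -0.7 -0.1] 85.3 0.0
[-0.4  0.1  0.3] [0.0102 0.2704 0.054 ]
[-1, -1, -1, -1] [ 3.08859e+02  5.60834e+02  3.81580e+02  3.24829e+02  1.52300e+00
 -4.70000e-02] 2.3910389481145558
0 [445.  -4.  81.] [-0.1   0.62  0.09  2.2  -0.17  0.33  1.72] 0.0
15 [450.  -4. 144.] [-0.14  0.61  0.15  1.93 -0.09  0.87  1.65] 0.0
30 [472.  -4. 203.] [-0.14  0.69  0.15  1.63 -0.06  1.35  1.63] 0.0
50 [523.  -4. 270.] [-0.06  0.89  0.04  1.19 -0.    1.93  1.56] 0.21
```

```bash
python3 -m handwheel '[[[0,0,0],[0.001,0.025,0],0],[[0,0,0],[0.002,0.035,0],0],[[0,0,0],[0.002,0.035,0],0],[[0,0,0],[0.002,0.035,0.005],0],[[0,0,0],[0.002,0.035,0.01],0]]'
python3 -m handwheel '[[[0,0,0],[0.001,0.035,0.01],0],[[-0.4,0,0.3],[0,0.035,0.01],0],[[0,0,0],[0,0.025,0.01],0],[[0,0,0],[0,0.01,0.009],0],[[0,0,0],[0,0,0],0]]'
python3 -m handwheel '[[[0,0,0],[0,0,0.01],0],[[0,0,0],[0,0,0.02],0],[[0,0,0],[0,0,0.02],0],[[0,0,0],[0,0,0.02],0],[[0,0,0],[0,0,0],0]]'
python3 - <<'E'
from q import *
show([442,-4,82],91,0)
d=ctrl.get_image("scene");p=d["pixels"].astype(int);r,g,b=p[...,0],p[...,1],p[...,2]
c=comps((b>1.5*r)&(b>90),(285,165,335,215));print([np.round(x,1).tolist() for x in c[:4]],onz(d,*c[0],97))
cv2.imwrite("pics/a6.png",np.clip(cv2.resize(d["pixels"][120:240,220:380,::-1],(800,600),interpolation=cv2.INTER_CUBIC)*1.5,0,255).astype(np.uint8))
E
```

```text
clock: 12.38
eef_pos: [445.8, -107.9, 260.4]
tool_rot: [-3.134, 0.005, -3.116]
force: [1.2, 0.7, 0.7]
width: 85.2
gripper_force: 0.0
clock: 12.8
eef_pos: [441.0, -1.4, 218.9]
tool_rot: [3.141, -0.001, -3.115]
force: [0.0, 0.1, 0.4]
width: 85.3
gripper_force: 0.0
clock: 13.22
eef_pos: [440.7, -5.9, 148.1]
tool_rot: [-3.14, -0.003, -3.123]
force: [-0.3, -0.4, -0.8]
width: 85.3
gripper_force: 0.0
13.22 [-0.029  0.477 -0.03   2.161  0.031  0.506  1.506] [440.7  -5.9 148.1] [-3.140e+00 -3.000e-03 -3.123e+00] [-0.3 -0.4 -0.8] 85.3 0.0
[-0.1 -0.2  0.1] [-0.0015  0.002   0.066 ]
[[308.7, 187.1], [302, 182, 15, 12, 98], [316.0, 187.8], [302.0, 186.5]] [447.78307781   0.84860124  97.        ]
```

```bash
python3 -m handwheel '[[[0,0,0],[-0.001,0.004,0.015],0],[[0,0,0],[0,0,0.02],0],[[0,0,0],[0,0,0.018],0],[[0,0,0],[0,0,0.01],0],[[0,0,0],[0,0,0.003],0]]'
python3 -m handwheel '[[[0,0,0],[0,0,0],0],[[0,0,0],[0,0,0],0.3],[[0,0,0],[0,0,0],0.4],[[0,0,0],[0,0,0],0.45],[[0,0,0],[0,0,0],0.5]]'
python3 -c "
from q import *
show([442,-2,82],91,0)"
```

```text
clock: 13.68
eef_pos: [444.1, -1.3, 84.1]
tool_rot: [-3.141, 0.002, -3.123]
force: [0.7, -0.4, -0.4]
width: 85.6
gripper_force: 0.0
clock: 14.1
eef_pos: [444.4, -0.6, 85.0]
tool_rot: [-3.141, 0.004, -3.123]
force: [-0.2, -0.7, 0.5]
width: 42.4
gripper_force: 0.0
14.1 [-0.047  0.604 -0.022  2.206  0.04   0.328  1.487] [444.4  -0.6  85. ] [-3.141  0.004 -3.123] [-0.2 -0.7  0.5] 42.4 0.0
[-0.   0.3  0.1] [ 0.0025 -0.0013  0.0029]
```

View pics/a6.png

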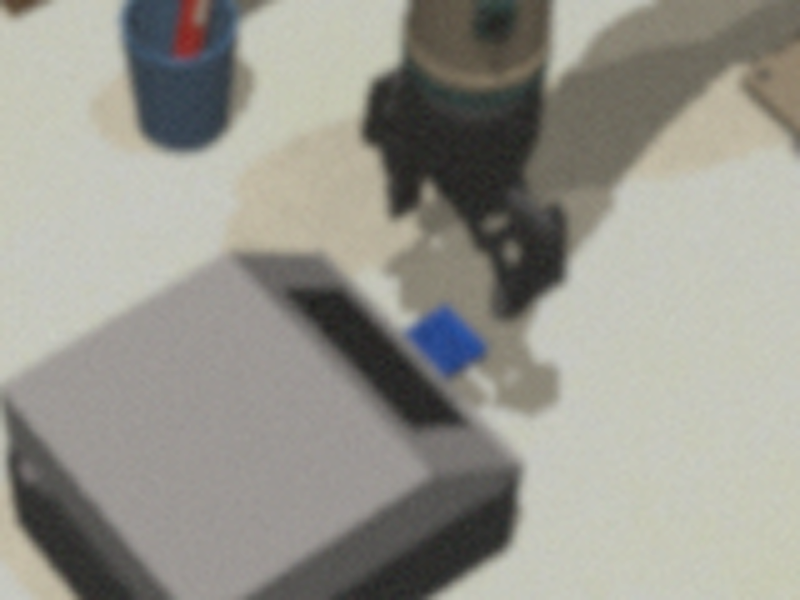

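The marker is in the pot and the lip at (445,342) is clear, with the fingers straddling it from above. I'll seat 10 mm deeper and close.

```bash
python3 -m handwheel '[[[0,0,0],[0,0,0],0.3],[[0,0,0],[0,0,0],0.3],[[0,0,0],[0.001,-0.001,0.005],0.3],[[0,0,0],[0.001,0,0.006],0.3],[[0,0,0],[0,0,0],0.4]]'
python3 -m handwheel '[[[0,0,0],[0,0,0],0.5],[[0,0,0],[0,0,0],0.6],[[0,0,0],[0,0,0],0.8],[[0,0,0],[0,0,0],1],[[0,0,0],[0,0,0],1]]'
python3 -m handwheel '[[[0,0,0],[0,0,0],1],[[0,0,0],[0,0,0],1],[[0,0,0],[0,0,0],1]]'
python3 -c "
from q import *
show([442,-2,75],91,0)"
```

```text
clock: 14.52
eef_pos: [440.9, -1.7, 72.2]
tool_rot: [-3.141, 0.001, -3.123]
force: [-0.2, 0.3, -1.1]
width: 51.7
gripper_force: 0.0
clock: 14.93
eef_pos: [441.5, -1.5, 73.1]
tool_rot: [-3.141, 0.002, -3.123]
force: [-0.9, 0.4, -1.3]
width: 38.9
gripper_force: 60.3
clock: 15.18
eef_pos: [441.5, -1.5, 73.1]
tool_rot: [-3.141, 0.002, -3.123]
force: [-2.4, 0.3, -2.2]
width: 38.5
gripper_force: 60.3
15.18 [-0.046  0.628 -0.02   2.218  0.043  0.295  1.486] [441.5  -1.5  73.1] [-3.141e+00  2.000e-03 -3.123e+00] [-2.4  0.3 -2.2] 38.5 60.32321333885193
[-0.   0.1  0.1] [-0.0005 -0.0005 -0.0019]
```

```bash
python3 -m handwheel '[[[0,1,0],[0.0003,0,-0.0043],1],[[0,2,0],[0.0005,0,-0.0085],1],[[0,2,0],[0.0005,0,-0.0085],1],[[0,2,0],[0.0005,0,-0.0085],1],[[0,0,0],[0,0,0],1]]'
cat > chk.py <<'E'
from q import *
s=ctrl.read_state();Z=R.from_euler('xyz',s['tool_rot']).as_matrix()[:,2];t=np.arctan2(-Z[0],-Z[2]);e=s['eef_pos']
H=np.array([686,92.])
v=e[[0,2]]-H
print('tilt',np.degrees(t).round(2),'angle about hinge',np.degrees(np.arctan2(v[1],-v[0])-np.arctan2(-19,244.5)).round(2),'radius',np.hypot(*v).round(1),'of',np.hypot(244.5,19).round(1),'F radial/tang',s['force'].round(1))
show()
E
python3 chk.py
```

```text
clock: 15.6
eef_pos: [441.0, -1.5, 103.9]
tool_rot: [-3.141, -0.122, -3.123]
force: [-4.9, 0.5, -1.4]
width: 38.8
gripper_force: 60.5
tilt 6.98 angle about hinge 7.22 radius 245.2 of 245.2 F radial/tang [-4.9  0.5 -1.4]
15.6 [-0.031  0.605 -0.037  2.09   0.029  0.569  1.501] [441.   -1.5 103.9] [-3.141 -0.122 -3.123] [-4.9  0.5 -1.4] 38.8 60.48523128032684
```

```bash
python3 -m handwheel '[[[0,2.5,0],[0.0006,0,-0.0106],1],[[0,2.5,0],[0.0006,0,-0.0106],1],[[0,2.5,0],[0.0006,0,-0.0106],1],[[0,2.5,0],[0.0006,0,-0.0106],1],[[0,0,0],[0,0,0],1]]'
python3 chk.py
python3 -m handwheel '[[[0,2.5,0],[0.0006,0,-0.0106],1],[[0,2.5,0],[0.0006,0,-0.0106],1],[[0,2.5,0],[0.0006,0,-0.0106],1],[[0,2.5,0],[0.0006,0,-0.0106],1],[[0,0,0],[0,0,0],1]]'
python3 chk.py
```

```text
clock: 16.02
eef_pos: [446.6, -1.5, 146.0]
tool_rot: [-3.141, -0.297, -3.123]
force: [-4.1, -0.4, 0.4]
width: 39.0
gripper_force: 60.6
tilt 17.01 angle about hinge 17.15 radius 245.4 of 245.2 F radial/tang [-4.1 -0.4  0.4]
16.02 [-0.025  0.621 -0.041  1.897  0.014  0.921  1.517] [446.6  -1.5 146. ] [-3.141 -0.297 -3.123] [-4.1 -0.4  0.4] 39.0 60.6427001953125
clock: 16.43
eef_pos: [459.2, -1.5, 186.3]
tool_rot: [-3.141, -0.472, -3.123]
force: [-5.6, -0.3, 2.1]
width: 38.9
gripper_force: 60.7
tilt 27.05 angle about hinge 27.03 radius 245.6 of 245.2 F radial/tang [-5.6 -0.3  2.1]
16.43 [-0.025  0.678 -0.037  1.69   0.005  1.246  1.527] [459.2  -1.5 186.3] [-3.141 -0.472 -3.123] [-5.6 -0.3  2.1] 38.9 60.68624138832092
```

```bash
python3 -m handwheel '[[[0,2.5,0],[0.0006,0,-0.0106],1],[[0,2.5,0],[0.0006,0,-0.0106],1],[[0,2.5,0],[0.0006,0,-0.0106],1],[[0,2.5,0],[0.0006,0,-0.0106],1],[[0,0,0],[0,0,0],1]]'
python3 chk.py
python3 -m handwheel '[[[0,2.5,0],[0.0006,0,-0.0106],1],[[0,2.5,0],[0.0006,0,-0.0106],1],[[0,2.5,0],[0.0006,0,-0.0106],1],[[0,0,0],[0,0,0],1]]'
python3 chk.py
```

```text
clock: 16.85
eef_pos: [478.5, -1.3, 224.1]
tool_rot: [-3.141, -0.648, -3.124]
force: [-6.9, -1.6, 4.7]
width: 38.9
gripper_force: 60.7
tilt 37.12 angle about hinge 36.92 radius 246.0 of 245.2 F radial/tang [-6.9 -1.6  4.7]
16.85 [-0.028  0.767 -0.03   1.467 -0.002  1.555  1.533] [478.5  -1.3 224.1] [-3.141 -0.648 -3.124] [-6.9 -1.6  4.7] 38.9 60.703654289245605
clock: 17.18
eef_pos: [497.1, -1.3, 250.0]
tool_rot: [-3.141, -0.78, -3.124]
force: [-6.5, -2.5, 7.6]
width: 39.3
gripper_force: 60.7
tilt 44.67 angle about hinge 44.36 radius 246.3 of 245.2 F radial/tang [-6.5 -2.5  7.6]
17.18 [-0.03   0.851 -0.025  1.288 -0.006  1.782  1.536] [497.1  -1.3 250. ] [-3.141 -0.78  -3.124] [-6.5 -2.5  7.6] 39.3 60.70687115192413
```

```bash
python3 -m handwheel '[[[0,2.5,0],[0,0,-0.0108],1],[[0,2.5,0],[0,0,-0.0115],1],[[0,0,0],[0,0,0],1],[[0,0,0],[0,0,0],1],[[0,0,0],[0,0,0],1]]'
python3 chk.py
python3 - <<'E'
from h import *
from cell import ctrl
for n,b in(("scene",(235,90,285,160)),("top",(370,225,430,290))):
    d=ctrl.get_image(n);p=d["pixels"].astype(int);r,g,bb=p[...,0],p[...,1],p[...,2]
    c=comps((r>100)&(r>2*g),b);print(n,'marker red',c[0].round(1),c[1])
    c=comps((bb>1.3*r)&(bb>40),b);print(n,'pot',c[0].round(1),c[1])
    # change against the first picture outside arm: other objects
    q=np.load(n+"0.npz")["pixels"].astype(int)
E
```

```text
clock: 17.6
eef_pos: [512.0, -1.2, 266.2]
tool_rot: [-3.138, -0.866, -3.127]
force: [-7.5, -0.8, 8.6]
width: 38.8
gripper_force: 61.0
tilt 49.6 angle about hinge 49.49 radius 246.2 of 245.2 F radial/tang [-7.5 -0.8  8.6]
17.6 [-0.032  0.915 -0.021  1.158 -0.009  1.934  1.536] [512.   -1.2 266.2] [-3.138 -0.866 -3.127] [-7.5 -0.8  8.6] 38.8 60.977182388305664Traceback (most recent call last):
  File "<stdin>", line 5, in <module>
  File "h.py", line 19, in comps
    i=1+np.argmax(s[1:,4]);pts=np.argwhere(l==i)[:,::-1].astype(float)
        ~~~~~~~~~^^^^^^^^^
    return _wrapfunc(a, 'argmax', axis=axis, out=out, **kwds)
    return bound(*args, **kwds)
ValueError: attempt to get argmax of an empty sequence
```

The tilt and the angle about the hinge both read 49.5°, and the grip is firm. The arm hides the pot in the scene view, so I'll check the marker in the top view and hand in.

Run:
```python
from h import *
from cell import ctrl
d=ctrl.get_image("top");p=d["pixels"].astype(int);r,g,bb=p[...,0],p[...,1],p[...,2]
b=(370,225,430,290)
c=comps((r>90)&(r>1.8*g),b);print('marker red',c[0].round(1),c[1])
c=comps((bb>1.3*r)&(bb>40),b);print('pot',c[0].round(1),c[1])
d=ctrl.get_image("scene");p=d["pixels"].astype(int);r,bb=p[...,0],p[...,2]
m=(bb>1.5*r)&(bb>70);ys,xs=np.where(m[100:230,220:360]);print('lip px scene',(xs.mean()+220,ys.mean()+100,len(xs)) if len(xs) else None,'pred 50deg',proj(d,[531,-2,277]).round(1))
```

```text
marker red [404.6 262.7] [403, 260, 5, 6, 22]
pot [395.2 250.4] [381, 240, 29, 25, 389]
lip px scene (np.float64(288.2), np.float64(157.78333333333333), 60) pred 50deg [286.7 161.3]
```

```bash
python3 -c "
from cell import ctrl
print(ctrl.finish_job())"
```

```text
the job is handed in; nothing more can be done
None
```

The marker stands released in the upright pot, black end down, and the gripper is holding the printer's cover by its lip at about 50° open (49.5° measured); the job is handed in at about 18 s of the 72 s allowed.

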